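Lay out the mask aligner's sample stack and mask stack

ROBOT

A 6-joint arm with a two-finger parallel gripper is mounted at the origin on the work surface. World frame = base frame: x ahead of the robot, y to its left, z up, the work surface at z = 0. Lengths are in m, angles in rad, forces in N, time in s.
With the tool pointing down it reaches from about 0.225 to 0.875 m from the base axis. Payload 3.4 kg.
Tool frame: the origin (TCP) lies at the very end of the fingers, on their centre line; the grasp point (between the pads) lies 19 mm behind it; z points along the fingers, y is the line along which they close (so a half turn about z gives the same grasp; the last joint's range is limited). The gripper opens to 85 mm and grips with 20 to 120 N. Pads are 22 mm wide; open, the fingers measure 114 mm over their backs; the gripper's body (76 mm by 85 mm) begins 54 mm behind the grasp point. The pads swing forward as they close: fully open they stand 13 mm farther back than shut.
Start: joints at [-1.233, 0.276, 1.505, -0, 1.361, -0.121], TCP at [0.255, -0.516, 0.231] pointing down, gripper open.
Joint ranges: [-2.89, 2.89], [-0.75, 2.08], [0.22, 2.7], [-1.18, 4.32], [0.11, 2.71], [-2.7, 2.7]. Speed limits (rad/s): [2.57, 2.57, 3.14, 3.14, 3.14, 3.14].

INTERFACE

Orientations are given as a unit quaternion [w, x, y, z].
In Python, from rig import manip, get_image, camera_info gives the robot as it stands. The module is installed in compiled form; this text tells all that it offers.
- The arm moves only by the shell command python3 -m crank 'ROWS' [FORCE]. ROWS is a JSON object of lists of equal length, an entry for each row: "translation": the shift along the tool's x, y, z in mm, a list of three; "roll": the turn about the tool's z in rad; "fingers": the opening, from 0 (shut) to 1 (fully open). A call has 1 to 8 rows; each row shifts and turns the commanded pose from where the row before left it, along the tool's axes as they then stand; what a row does not reach is not made up. A row lasts 1/10 s, in which the tool goes at most 50 mm and 8.59 degrees, less where a joint would pass 70% of its speed; a pose out of reach is approached as far as the arm can. A call is refused whole if a number of a shift passes 50 or a number of a turn 0.15, either way. A call with a gripper value outside its range is refused whole. The fingers move at their own pace and stop on an object; FORCE is the grip in N (left out, the last holds). Time passes only in rows, so rows that do not move let the fingers close. It gives the time, the measured TCP pose, the force, the opening and the grip force at its end, in the units of the state.
- manip.get_state(): the state, without advancing time (a new reading comes with each control period).
- get_image(name): name is "scene" or "side" or "wrist"; returns the picture (480x640x3 uint8, blue, green, red); there is no depth.
- camera_info(name): a dict with "mtx" (3x3 intrinsics, pixels), "rvec" (rotation vector, rad) and "tvec" (3), from world to camera coordinates, as OpenCV has them. Camera axes: x right, y down, z forward; pixel columns grow to the right and rows downward; lengths in m; the calibration is good to about 2 mm. A picture is of the moment at which its call begins: read the wrist's pose just before it. camera_info takes no time and is no camera call; for the wrist camera it gives the pose at the moment of the call.
- manip.sign_off(): hands the job in; it is judged then, once.
The state is a dict: "clock": time; "qpos": joint angles; "qd": joint speeds; "effort": joint torques, N m; "position": TCP position; "ee_rot": TCP orientation; "contact_force": force on the tool from outside, world axes, zero at the start; "moment": the same for the moment, N m; "width": finger opening in m; "gripper_force": force on a finger pad.
Only numpy, scipy, OpenCV 4.12 (cv2) and the standard library are available. Lean on these libraries where they do the work, as an engineer would, in place of code of your own. Each camera call takes 0.05 s, during which the arm holds its last target. There are 200 camera calls.

TASK

Get the mask aligner ready: on the round sample stage put the chuck disc, on the disc the clamp ring, and inside the ring, standing on the disc, the knobbed sample puck; on the square mask stand put the square mask frame, and on the frame the glass mask. Centre each piece on the one below it, everything flat, with the frame squared to its stand and the glass squared to the frame, and leave the jar and the microscope objective standing where they are.

Things in the scene. Friction and masses are not known exactly. Their poses are not given: they have to be found in the camera images.
- stage: Round sample stage, fixed to the table: a black and dark-metal cylinder 90 mm across and 24 mm high with a flat top. A small micrometer screw sticks out 34 mm from its side along the stage's own +x, below 20 mm height. Origin at the centre of its underside, on the table; z up.
- stand: Square mask stand, fixed to the table: a white block 86 by 86 mm and 24 mm high with a flat metal top. A small dark stop 12 mm high sticks out 19 mm from its side along the stand's own +x. Origin at the centre of its underside, on the table; x and y axes along its sides, z up.
- chuck_mid (a point): Chuck disc: loose solid aluminium disc 62 mm across, 14 mm thick, flat top with two fine concentric grooves, about 115 g. Lies flat on the table. Origin at its centre, half-way up; z axis up; its yaw is of no account.
- ring_mid (a point): Clamp ring: loose dark steel ring, 54 mm outside, 40 mm bore right through, 12 mm high, about 95 g. Lies flat on the table. Origin at its centre, half-way up; z axis up; its yaw is of no account.
- puck_mid (a point): Sample puck: loose steel puck, round foot 28 mm across and 10 mm high, with a round knob 14 mm across rising 20 mm from its middle; 30 mm high in all, about 70 g. Stands on its foot. Origin on its axis, half-way up (15 mm above its underside); z axis up; its yaw is of no account. In the ring its foot has 6 mm of room all round, and the knob stands 18 mm above the ring's top.
- frame_mid (a point): Mask frame: loose dark metal square frame, 56 by 56 mm outside, 28 by 28 mm open window, 12 mm thick, about 70 g. Lies flat on the table. Origin at the centre of the window, half-way up; x and y axes along its sides, z up; quarter turns are equivalent.
- mask_mid (a point): Glass mask: loose grey-tinted square glass plate 44 by 44 mm, 8 mm thick, with a bright metal border and nine small metal squares on top, about 40 g. Lies flat on the table. Origin at its centre, half-way up; x and y axes along its sides, z up; quarter turns are equivalent.
- jar_mid (a point): Amber jar with a black cap and a paper label, loose, 44 mm across and 62 mm high. Not part of the job: leave it standing. Origin on its axis, half-way up; z up.
- objective_mid (a point): Microscope objective, a black stepped cylinder standing on its wide end, loose, 36 mm across and 44 mm high. Not part of the job: leave it standing. Origin on its axis, half-way up; z up.

How it is judged:
By the outcome, as a careful person would: the job done as asked, in the order asked, and still so for the second after the job is handed in, with the robot touching nothing.
It also fails if it takes over 120 s, if anything falls off the work surface, if the arm or the gripper's body presses on something with over 40 N, if the wrist force passes 120 N, or if a joint passes its speed limit or range.

## Working session

There is one attempt and no reset: what is moved stays moved. The work goes in short steps, Python scripts to look and compute and a shell command to move; the robot and the scene stay as the last step left them, time stands still between calls to the robot, and variables do not carry over. Pictures are saved under pics/ and viewed, at most 14 in all, crops included, and the job is handed in when it is done.

```bash
mkdir -p pics; cat > h.py <<'E'
import numpy as np,cv2
from rig import manip,get_image,camera_info
def cam(n):
    c=camera_info(n);K=np.array(c["mtx"],float);R=cv2.Rodrigues(np.array(c["rvec"],float))[0];t=np.array(c["tvec"],float).ravel();return K,R,t
def ray(uv,z,c):
    K,R,t=c;o=-R.T@t;d=R.T@np.linalg.inv(K)@np.array([uv[0],uv[1],1.]);return o+d*(z-o[2])/d[2]
def proj(p,c):
    K,R,t=c;q=K@(R@np.array(p,float)+t);return q[:2]/q[2]
E
python3 - <<'E'
from h import *
for n in("scene","side","wrist"):
    c=cam(n);im=get_image(n);cv2.imwrite(f"pics/{n}0.png",im);print(n,-c[1].T@c[2],c[1][2],c[0][0,0])
s=manip.get_state();print(s["position"],s["ee_rot"],s["width"],s["clock"],s["contact_force"])
E
```

```text
scene [ 1.32609118 -0.16355853  0.77255868] [-0.72558132  0.14618282 -0.67243017] 523.9453969260783
side [ 0.16734015 -0.37983142  0.56579564] [ 0.52212109  0.52183367 -0.67459558] 471.10518016808754
wrist [ 0.32897668 -0.47867599  0.37477661] [-0.28832578 -0.13931805 -0.94734298] 430.0775719067002
[ 0.25451085 -0.51517134  0.23062457] [-7.13118744e-04  9.73804854e-01  2.27384239e-01 -7.07917312e-05] 0.08528291998032086 0.15 [-0.26445622  0.47887719  0.07363234]
```

View pics/scene0.png

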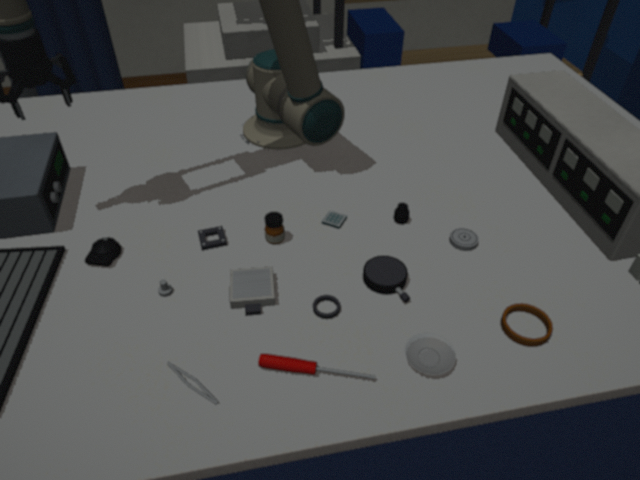

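View pics/side0.png

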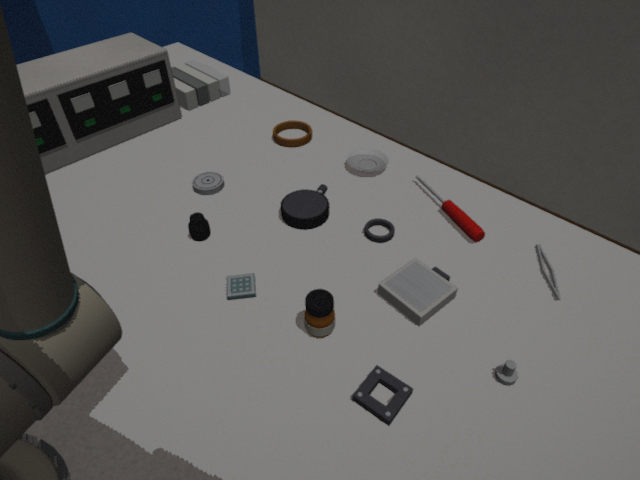

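Scene shows stage (385,273), stand (252,285), chuck (464,238), ring (327,307), puck (165,288), frame (212,238), mask (334,219), jar (274,228), objective (401,213). In the side view they are at (305,207), (418,288), (208,182), (379,230), (508,372), (383,394), (241,286), (320,312) and (199,227), in the same order.

```bash
python3 - <<'E'
from h import *
S={"stage":((385,268),(305,203),.024),"stand":((251,282),(417,284),.024),"chuck":((464,236),(208,180),.014),"ring":((327,305),(379,229),.012),"puck":((165,290),(507,375),.006),"frame":((212,236),(383,393),.012),"mask":((334,218),(241,285),.008),"jar":((274,218),(319,298),.062),"obj":((401,206),(197,217),.044)}
a,b=cam("scene"),cam("side")
for k,(p,q,z) in S.items(): 
    A,B=ray(p,z,a),ray(q,z,b);print(k,A[:2].round(4),B[:2].round(4),((A+B)/2)[:2].round(3),np.hypot(*A[:2]).round(3))
w=cam("wrist");s=manip.get_state();R=cv2.Rodrigues(np.zeros(3))[0]
from scipy.spatial.transform import Rotation as Ro
T=Ro.from_quat(np.roll(s["ee_rot"],-1)).as_matrix();print(T.round(3));print("cam in tool",T.T@(-w[1].T@w[2]-s["position"]),"fwd",T.T@w[1][2])
E
```

```text
stage [0.6229 0.1213] [0.629  0.1202] [0.626 0.121] 0.635
stand [ 0.6085 -0.1474] [ 0.6106 -0.1451] [ 0.61  -0.146] 0.626
chuck [0.5529 0.3229] [0.5538 0.3212] [0.553 0.322] 0.64
ring [ 0.6854 -0.0117] [ 0.6792 -0.0153] [ 0.682 -0.013] 0.686
puck [ 0.5795 -0.3159] [ 0.5773 -0.3177] [ 0.578 -0.317] 0.66
frame [ 0.4426 -0.2159] [ 0.4393 -0.2186] [ 0.441 -0.217] 0.492
mask [0.4303 0.0604] [0.4289 0.0586] [0.43 0.06] 0.434
jar [ 0.4685 -0.0803] [ 0.464 -0.08 ] [ 0.466 -0.08 ] 0.475
obj [0.4609 0.2062] [0.456  0.2072] [0.458 0.207] 0.505
[[ 0.897  0.443 -0.   ]
 [ 0.443 -0.897  0.001]
 [ 0.    -0.001 -1.   ]]
cam in tool [ 8.29490028e-02  9.58370842e-05 -1.44248431e-01] fwd [-0.32041482 -0.0011893   0.94727658]
```

```bash
cat >> h.py <<'E'
from scipy.spatial.transform import Rotation as Ro
def pose():
    s=manip.get_state();T=Ro.from_quat(np.roll(s["ee_rot"],-1)).as_matrix();return np.array(s["position"]),T,s
def go(x,y,z,psi=None):
    "psi deg, tool x yaw in world; prints roll to do first, then shift mm in tool axes after it"
    p,T,s=pose();cur=np.arctan2(T[1,0],T[0,0]);a=cur if psi is None else np.radians(psi)
    d=np.array([x,y,z])-p;dx=d[0]*np.cos(a)+d[1]*np.sin(a);dy=d[0]*np.sin(a)-d[1]*np.cos(a)
    print("yaw",np.degrees(cur).round(2),"pos",p.round(4),"ROLL",(cur-a).round(4),"SHIFT",(np.array([dx,dy,-d[2]])*1000).round(1),"t",s["clock"],"F",np.round(s["contact_force"],1),"w",round(s["width"],4))
E
python3 - <<'E'
from h import *
go(.553,.322,.18)
E
```

```text
yaw 26.29 pos [ 0.2545 -0.5152  0.2306] ROLL 0.0 SHIFT [ 638.4 -618.4   50.6] t 0.15 F [-0.3  0.5  0.1] w 0.0853
```

```bash
python3 -m crank '{"translation":[[35,-34,2],[35,-34,2],[35,-34,2],[35,-34,2],[35,-34,2],[35,-34,2],[35,-34,2],[35,-34,2]],"roll":[0,0,0,0,0,0,0,0],"fingers":[1,1,1,1,1,1,1,1]}' | tail -c 600
python3 -m crank '{"translation":[[35,-34,2],[35,-34,2],[35,-34,2],[35,-34,2],[35,-34,2],[35,-34,2],[35,-34,2],[35,-34,2]],"roll":[0,0,0,0,0,0,0,0],"fingers":[1,1,1,1,1,1,1,1]}' >/dev/null
python3 -c "
from h import *
go(.553,.322,.18)"
```

```text
clock: 0.95
position: [0.3854, -0.1458, 0.2152]
ee_rot: [0.0, 0.974, 0.227, 0.0]
contact_force: [1.2, -0.9, -0.4]
width: 0.0855
gripper_force: 0.0
yaw 26.32 pos [0.5159 0.2222 0.1989] ROLL 0.0 SHIFT [ 77.5 -73.   18.9] t 1.75 F [0.9 0.3 0.3] w 0.0853
```

```bash
python3 -m crank '{"translation":[[33,-31,5],[33,-31,5],[11,-11,8],[0,0,0],[0,0,0]],"roll":[0,0,0,0,0],"fingers":[1,1,1,1,1]}' >/dev/null
python3 - <<'E'
from h import *
go(.553,.322,.18)
c=cam("wrist");im=get_image("wrist");cv2.imwrite("pics/w1.png",im)
print(proj([.553,.322,.014],c))
np.save("c1.npy",np.array([0]))
E
```

```text
yaw 26.31 pos [0.5517 0.3187 0.1805] ROLL 0.0 SHIFT [ 2.6 -2.3  0.5] t 2.25 F [ 0.6 -0.4  0.1] w 0.0852
[313.98603933 204.69933925]
```

View pics/w1.png

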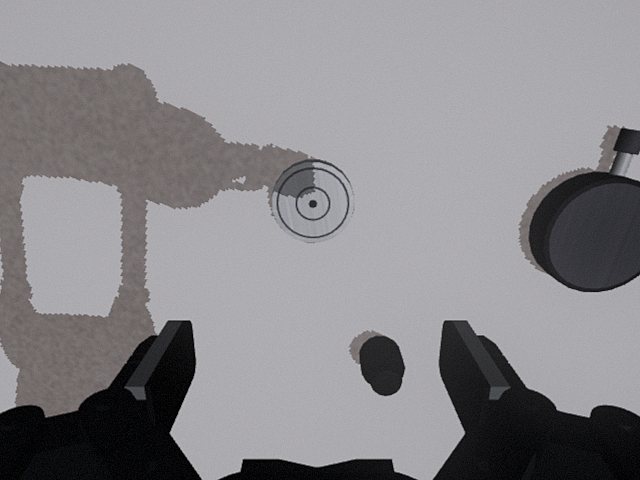

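```bash
python3 - <<'E'
from h import *
im=cv2.imread("pics/w1.png");g=cv2.cvtColor(im,cv2.COLOR_BGR2GRAY);c=cam("wrist")
r=g[196:212,305:322];y,x=np.where(r<70);uv=(x.mean()+305,y.mean()+196);print(uv,len(x))
p=ray(uv,.014,c);print(p);go(p[0],p[1],.004)
E
```

```text
(np.float64(312.5), np.float64(203.5)) 38
[0.55355116 0.32299702 0.014     ]
yaw 26.26 pos [0.5519 0.3183 0.181 ] ROLL 0.0 SHIFT [  3.6  -3.4 177. ] t 2.3 F [-0.  -0.5  0.3] w 0.0855
```

```bash
python3 -m crank '{"translation":[[3.6,-3.4,40],[0,0,45],[0,0,45],[0,0,25],[0,0,12],[0,0,8],[0,0,2]],"roll":[0,0,0,0,0,0,0],"fingers":[1,1,1,1,1,1,1]}' 
python3 -m crank '{"translation":[[0,0,0],[0,0,0],[0,0,0],[0,0,0],[0,0,0],[0,0,0]],"roll":[0,0,0,0,0,0],"fingers":[0.6,0,0,0,0,0]}' 40
python3 - <<'E'
from h import *
im=get_image("side")
cv2.imwrite("pics/s2.png",cv2.resize(im[80:280,80:340],None,fx=2.5,fy=2.5))
go(.5536,.323,.004)
E
```

```text
clock: 3.0
position: [0.5549, 0.3238, 0.0049]
ee_rot: [0.0, 0.974, 0.227, 0.001]
contact_force: [-0.1, -0.2, -1.7]
width: 0.0855
gripper_force: 0.0
clock: 3.6
position: [0.5555, 0.3246, 0.0066]
ee_rot: [-0.0, 0.974, 0.228, 0.002]
contact_force: [-0.7, -0.8, 5.8]
width: 0.0589
gripper_force: 41.8
yaw 26.31 pos [0.5555 0.3246 0.0066] ROLL 0.0 SHIFT [-2.4  0.6  2.6] t 3.65 F [-0.9 -1.7  5.7] w 0.0589
```

View pics/s2.png

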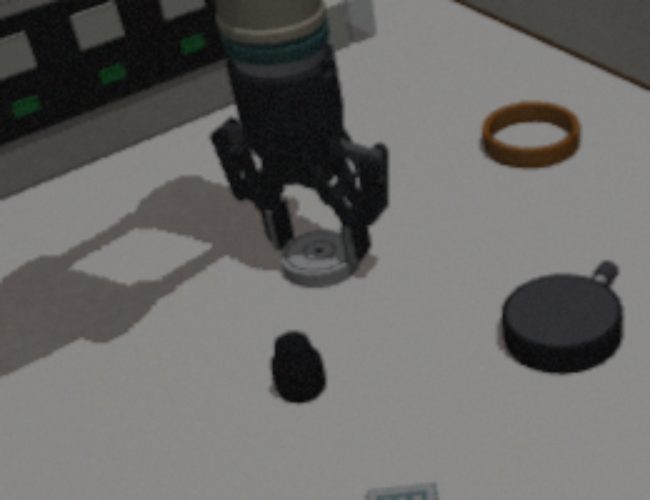

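Side view: fingers on either side of the disc, its centre dot at about crop (318,250) with tips at (283,245) and (356,255). They seem a bit beyond the centre, so I check with the wrist camera.

```bash
python3 - <<'E'
from h import *
c=cam("wrist");im=get_image("wrist");cv2.imwrite("pics/w3.png",im)
p,T,s=pose()
for z in(.014,): print(proj([p[0],p[1],z],c),proj(p,c),proj([.5536,.323,.014],c))
E
```

```text
[317.25041579 332.43789119] [317.24357658 322.09487004] [318.9833581  338.15449269]
```

View pics/w3.png

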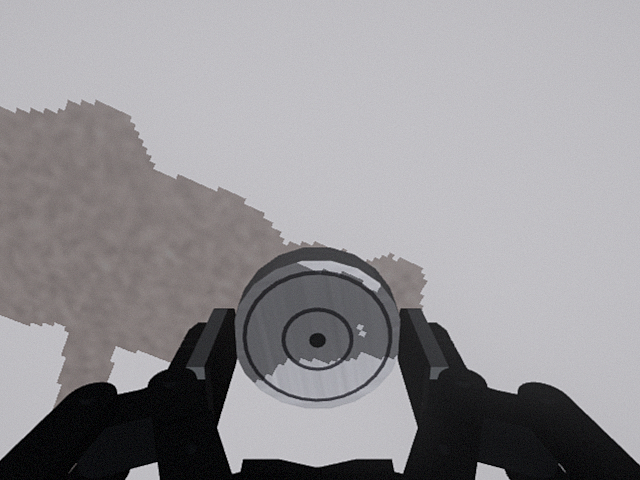

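The disc dot is at (317,340), about 2–3 mm toward tool −x from the TCP axis, and it is gripped squarely left to right. Next I lift it and view the stage.

```bash
python3 -m crank '{"translation":[[0,0,-10],[0,0,-30],[0,0,-45],[0,0,-45],[0,0,-30],[0,0,0]],"roll":[0,0,0,0,0,0],"fingers":[0,0,0,0,0,0]}'
python3 - <<'E'
from h import *
a=np.radians(26.3);go(.626-.06*np.cos(a),.121-.06*np.sin(a),.165)
E
```

```text
clock: 4.3
position: [0.5573, 0.326, 0.1711]
ee_rot: [-0.001, 0.974, 0.228, 0.006]
contact_force: [0.5, 0.3, -1.6]
width: 0.0587
gripper_force: 43.5
yaw 26.3 pos [0.5573 0.326  0.1711] ROLL 0.0 SHIFT [-89.2 214.2   6.1] t 4.3 F [ 0.5  0.3 -1.6] w 0.0587
```

```bash
python3 -m crank '{"translation":[[-17,43,1],[-17,43,1],[-17,43,1],[-17,43,1],[-17,38,1],[-4,4,1],[0,0,0],[0,0,0]],"roll":[0,0,0,0,0,0,0,0],"fingers":[0,0,0,0,0,0,0,0]}'
python3 - <<'E'
from h import *
c=cam("wrist");im=get_image("wrist");cv2.imwrite("pics/w4.png",im)
p,T,s=pose();print(T.round(4));np.savez("w4.npz",K=c[0],R=c[1],t=c[2],p=p,T=T);go(.626,.121,.1)
print(proj([.626,.121,.024],c))
E
```

```text
clock: 5.1
position: [0.5688, 0.0939, 0.1579]
ee_rot: [-0.001, 0.974, 0.227, -0.0]
contact_force: [0.7, 0.6, -1.7]
width: 0.0587
gripper_force: 43.6
[[ 8.962e-01  4.437e-01 -4.000e-04]
 [ 4.437e-01 -8.962e-01  7.000e-04]
 [-0.000e+00 -8.000e-04 -1.000e+00]]
yaw 26.34 pos [0.569  0.0943 0.1581] ROLL 0.0 SHIFT [62.9  1.4 58.1] t 5.15 F [-0.5  0.4 -1.4] w 0.0586
[319.19067711 124.4149132 ]
```

View pics/w4.png

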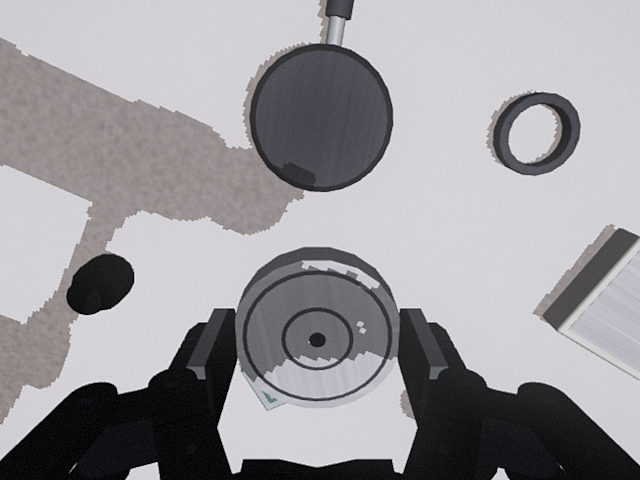

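Stage top is a dark circle about (321,118), radius about 72 px. The ring is at (537,133), the stand corner is at right, and the held disc's dot is at (317,340).

```bash
cat >> h.py <<'E'
def circ(P):
    A=np.c_[2*P,np.ones(len(P))];s=np.linalg.lstsq(A,(P**2).sum(1),rcond=None)[0];return s[:2],np.sqrt(s[2]+s[:2]@s[:2])
def rcirc(cnt,z,c,tol=.001):
    P=np.array([ray(q,z,c)[:2] for q in cnt.reshape(-1,2)]);K=P
    for _ in range(6):
        m,r=circ(K);e=np.abs(np.hypot(*(P-m).T)-r);K=P[e<max(tol,np.percentile(e,50))]
    return m,r,len(K)/len(P)
def toolpt(uv,z,c,p,T): return T.T@(ray(uv,z,c)-p)
E
python3 - <<'E'
from h import *
d=np.load("w4.npz");c=(d["K"],d["R"],d["t"]);p,T=d["p"],d["T"]
im=cv2.imread("pics/w4.png");g=cv2.GaussianBlur(cv2.cvtColor(im,cv2.COLOR_BGR2GRAY),(3,3),0)
dots=g[330:350,308:328];y,x=np.where(dots<60);uv=(x.mean()+308,y.mean()+330);print("dot",uv)
print("disc in tool",toolpt(uv,p[2]+.0074,c,p,T))
n,lab,st,ce=cv2.connectedComponentsWithStats((g<100).astype(np.uint8))
for i in range(1,n):
    if st[i,4]>1500:
        print(i,st[i],ce[i])
        m=(lab==i).astype(np.uint8);cs=cv2.findContours(m,cv2.RETR_EXTERNAL,cv2.CHAIN_APPROX_NONE)[0]
        k=max(cs,key=len)
        if st[i,1]<60: print("stage",rcirc(k,.024,c))
        elif st[i,1]<200: print("ring",rcirc(k,.012,c))
E
```

```text
dot (np.float64(316.91954022988506), np.float64(339.6264367816092))
disc in tool [-0.00323268  0.00017365 -0.00740001]
2 [  249    43   144   149 16629] [320.67280053 117.36983583]
stage (array([0.62812489, 0.12103746]), np.float64(0.04442286200807399), 1.0)
3 [ 493   93   87   82 3108] [537.30630631 132.5990991 ]
ring (array([ 0.68298943, -0.00992349]), np.float64(0.027498780322185477), 0.7656903765690377)
4 [ 543  229   96  101 2470] [589.23724696 276.74089069]
5 [ 240  248  154   55 1602] [315.64481898 264.02059925]
6 [  66  254   68   61 2997] [ 99.68435102 284.0293627 ]
7 [ 242  270  151  131 1837] [312.51823625 322.56505171]
9 [    0   309   640   171 46891] [318.40489646 423.59857968]
```

```bash
python3 -m crank '{"translation":[[33,1,25],[32,1,25],[3,0,25],[0,0,20],[0,0,10],[0,0,4],[0,0,0],[0,0,0]],"roll":[0,0,0,0,0,0,0,0],"fingers":[0,0,0,0,0,0,0,0]}'
python3 - <<'E'
from h import *
go(.6310,.1224,.0306)
E
```

```text
clock: 5.95
position: [0.6319, 0.1217, 0.0505]
ee_rot: [0.0, 0.974, 0.228, 0.001]
contact_force: [-0.4, 0.1, -0.1]
width: 0.0587
gripper_force: 43.6
yaw 26.3 pos [0.6319 0.1217 0.0505] ROLL 0.0 SHIFT [-0.5 -1.  19.9] t 5.95 F [-0.4  0.1 -0.1] w 0.0587
```

```bash
python3 -m crank '{"translation":[[-0.5,-1,8],[0,0,7],[0,0,2.5],[0,0,1.5],[0,0,0]],"roll":[0,0,0,0,0],"fingers":[0,0,0,0,0]}'
python3 - <<'E'
from h import *
go(.6310,.1224,.0306)
E
```

```text
clock: 6.45
position: [0.6295, 0.1219, 0.0306]
ee_rot: [-0.0, 0.974, 0.227, -0.001]
contact_force: [-2.5, -0.2, 2.6]
width: 0.0588
gripper_force: 44.2
yaw 26.28 pos [0.6295 0.1219 0.0306] ROLL 0.0 SHIFT [1.6 0.2 0. ] t 6.45 F [-2.5 -0.2  2.6] w 0.0588
```

```bash
python3 -m crank '{"translation":[[0,0,-3],[1.6,0.2,0],[0,0,0],[0,0,1.5],[0,0,1.5],[0,0,0]],"roll":[0,0,0,0,0,0],"fingers":[0,0,0,0,0,0]}'
python3 - <<'E'
from h import *
go(.6310,.1224,.0306)
E
```

```text
clock: 7.05
position: [0.6319, 0.1226, 0.0307]
ee_rot: [0.0, 0.974, 0.227, 0.0]
contact_force: [-1.0, 1.4, 3.1]
width: 0.0588
gripper_force: 44.1
yaw 26.29 pos [0.6319 0.1226 0.0307] ROLL 0.0 SHIFT [-0.9 -0.2  0.1] t 7.05 F [-1.   1.4  3.1] w 0.0588
```

Good within 1 mm. Release, rise and look.

```bash
python3 -m crank '{"translation":[[-0.5,0,0],[0,0,0],[0,0,0],[0,0,-10],[0,0,-40],[0,0,-40],[0,0,-40],[0,0,-20]],"roll":[0,0,0,0,0,0,0,0],"fingers":[0.8,1,1,1,1,1,1,1]}'
python3 -m crank '{"translation":[[0,0,0],[0,0,0]],"roll":[0,0],"fingers":[1,1]}' >/dev/null
python3 - <<'E'
from h import *
c=cam("wrist");im=get_image("wrist");cv2.imwrite("pics/w5.png",im)
p,T,s=pose();np.savez("w5.npz",K=c[0],R=c[1],t=c[2],p=p,T=T)
go(.683,-.011,.18)
E
```

```text
clock: 7.85
position: [0.6331, 0.1226, 0.1854]
ee_rot: [0.001, 0.974, 0.227, 0.004]
contact_force: [0.7, 0.1, 0.3]
width: 0.0857
gripper_force: 0.0
yaw 26.29 pos [0.6304 0.1223 0.1794] ROLL 0.0 SHIFT [-11.9 142.8  -0.6] t 8.1 F [ 0.9 -0.3 -0.2] w 0.0852
```

View pics/w5.png

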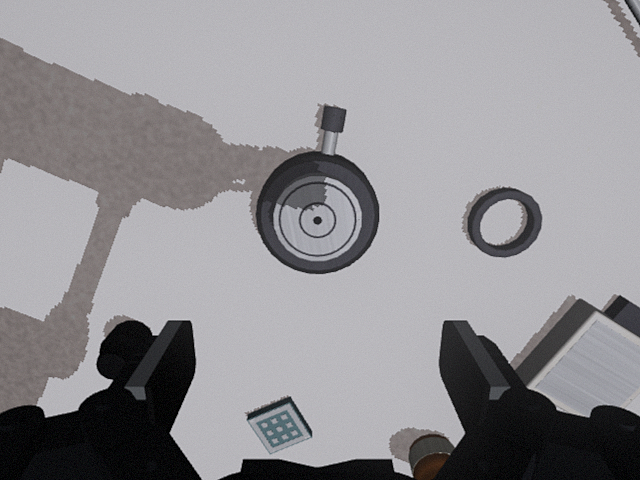

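The disc lies on the stage with its dot at (317,220) and the stage outline centred at about (318,212). The ring is at (503,221).

```bash
python3 - <<'E'
from h import *
d=np.load("w5.npz");c=(d["K"],d["R"],d["t"]);p,T=d["p"],d["T"];print("cam",-c[1].T@c[2])
im=cv2.imread("pics/w5.png");g=cv2.GaussianBlur(cv2.cvtColor(im,cv2.COLOR_BGR2GRAY),(3,3),0)
r=g[212:229,309:326];y,x=np.where(r<75);uv=(x.mean()+309,y.mean()+212);D=ray(uv,.038,c);print("disc",uv,D)
n,lab,st,ce=cv2.connectedComponentsWithStats((g<100).astype(np.uint8))
for i in range(1,n):
    u,v=ce[i]
    if st[i,4]>800 and 140<v<260:
        k=max(cv2.findContours((lab==i).astype(np.uint8),cv2.RETR_EXTERNAL,cv2.CHAIN_APPROX_NONE)[0],key=len)
        if u<400:
            q=k.reshape(-1,2);lo=q[q[:,1]>200];print("stage lower",rcirc(lo,.024,c))
        else:
            print("ring out",rcirc(k,.012,c));q=k.reshape(-1,2)
            h=max(cv2.findContours(255*(lab!=i).astype(np.uint8)[st[i,1]:st[i,1]+st[i,3],st[i,0]:st[i,0]+st[i,2]],cv2.RETR_LIST,cv2.CHAIN_APPROX_NONE)[0],key=lambda k:len(k)if abs(k.mean(0)[0]-[st[i,2]/2,st[i,3]/2]).max()<9 else 0)
            h=h.reshape(-1,2)+st[i,:2];print("bore top/bottom",rcirc(h,.012,c),rcirc(h,.0,c))
E
```

```text
cam [0.70540085 0.15902924 0.3249712 ]
disc (np.float64(317.1219512195122), np.float64(219.97560975609755)) [0.62956394 0.12173932 0.038     ]
stage lower (array([0.62817951, 0.1211415 ]), np.float64(0.044505642899564685), 1.0)
ring out (array([ 0.68327813, -0.00956908]), np.float64(0.027784691726134115), 0.746268656716418)
bore top/bottom (array([ 0.68384332, -0.00877472]), np.float64(0.017361181929993027), 0.8320610687022901) (array([ 0.68303995, -0.01522296]), np.float64(0.018013507172599707), 0.816793893129771)
```

```bash
python3 -m crank '{"translation":[[-4,47,0],[-4,47,0],[-3,46,0],[0,2,0],[0,0,0],[0,0,0]],"roll":[0,0,0,0,0,0],"fingers":[1,1,1,1,1,1]}' >/dev/null
python3 - <<'E'
from h import *
c=cam("wrist");im=get_image("wrist");cv2.imwrite("pics/w6.png",im)
p,T,s=pose()
g=cv2.GaussianBlur(cv2.cvtColor(im,cv2.COLOR_BGR2GRAY),(3,3),0)
n,lab,st,ce=cv2.connectedComponentsWithStats((g<100).astype(np.uint8))
e=proj([.6833,-.0097,.012],c);print(e)
for i in range(1,n):
    if st[i,4]>800 and np.hypot(*(ce[i]-e))<20:
        k=max(cv2.findContours((lab==i).astype(np.uint8),cv2.RETR_EXTERNAL,cv2.CHAIN_APPROX_NONE)[0],key=len)
        q=k.reshape(-1,2);print(st[i],ce[i],"all",rcirc(q,.012,c),"low",rcirc(q[q[:,1]>ce[i][1]],.012,c))
        m=rcirc(q[q[:,1]>ce[i][1]-5],.012,c)[0];go(m[0],m[1],.003)
E
```

```text
[318.88422223 208.39251412]
[ 286  172   71   72 2004] [321.23353293 207.83383234] all (array([ 0.68400858, -0.01126807]), np.float64(0.02655222622254834), 1.0) low (array([ 0.68349054, -0.0115741 ]), np.float64(0.026203799221384758), 1.0)
yaw 26.34 pos [ 0.6833 -0.0085  0.1792] ROLL 0.0 SHIFT [ -1.2   2.8 176.2] t 8.75 F [-0.5  0.3 -0.1] w 0.0852
```

```bash
python3 -m crank '{"translation":[[-1,2.8,45],[0,0,45],[0,0,40],[0,0,25],[0,0,10],[0,0,0],[0,0,0]],"roll":[0,0,0,0,0,0,0],"fingers":[1,1,1,1,1,1,1]}' 
python3 - <<'E'
from h import *
go(.6835,-.0115,.003)
E
```

```text
clock: 9.45
position: [0.6857, -0.0121, 0.0167]
ee_rot: [0.0, 0.974, 0.228, 0.001]
contact_force: [-0.8, 0.8, -0.7]
width: 0.0853
gripper_force: 0.0
yaw 26.34 pos [ 0.6857 -0.0121  0.0167] ROLL 0.0 SHIFT [-1.7 -1.5 13.7] t 9.45 F [-0.8  0.8 -0.7] w 0.0853
```

```bash
python3 -m crank '{"translation":[[-1.7,-1,7],[0,0,6],[0,0,0],[0,0,0],[0,0,0],[0,0,0],[0,0,0],[0,0,0]],"roll":[0,0,0,0,0,0,0,0],"fingers":[1,1,0.5,0,0,0,0,0]}' 40
python3 - <<'E'
from h import *
c=cam("wrist");im=get_image("wrist");cv2.imwrite("pics/w7.png",im)
p,T,s=pose();np.savez("w7.npz",K=c[0],R=c[1],t=c[2],p=p,T=T);go(.6835,-.0115,.003)
E
```

```text
clock: 10.25
position: [0.683, -0.0127, 0.003]
ee_rot: [0.0, 0.974, 0.227, 0.0]
contact_force: [-1.0, 0.3, 5.5]
width: 0.0509
gripper_force: 42.3
yaw 26.28 pos [ 0.6831 -0.0127  0.003 ] ROLL 0.0 SHIFT [ 0.9 -0.9  0. ] t 10.3 F [-0.8 -0.3  5.5] w 0.0511
```

View pics/w7.png

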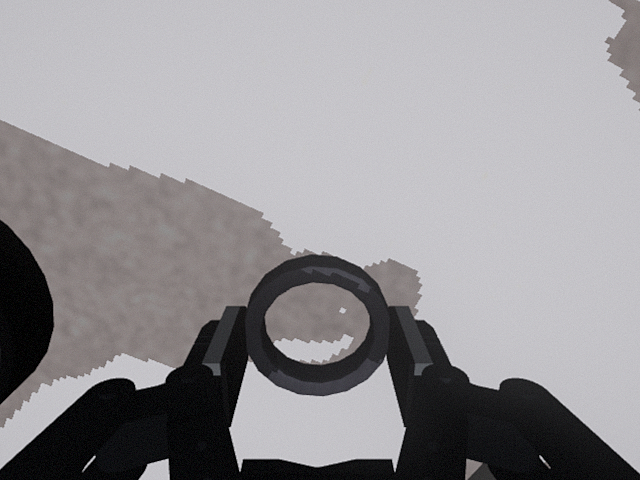

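Ring held between the pads: sides at columns 246 and 390, lower outer edge at row 396.

```bash
python3 - <<'E'
from h import *
d=np.load("w7.npz");c=(d["K"],d["R"],d["t"]);p,T=d["p"],d["T"]
im=cv2.imread("pics/w7.png");g=cv2.cvtColor(im,cv2.COLOR_BGR2GRAY)
col=g[384:404,310:326].mean(1);print(col.round())
print("centre x",toolpt((318,396),.012,c,p,T)[0]+.027,"y",toolpt((318,325),.012,c,p,T)[1])
m=((g<95)*255).astype(np.uint8);m[:, :252]=0;m[:,385:]=0;m[:250]=0;m[400:]=0
k=max(cv2.findContours(m,cv2.RETR_EXTERNAL,cv2.CHAIN_APPROX_NONE)[0],key=len).reshape(-1,2);k=k[(k[:,1]>345)&(k[:,0]>262)&(k[:,0]<375)]
mm,r,f=rcirc(k,.012,c);print(mm,r,f,"tool",T.T@(np.r_[mm,.012]-p))
a=T.T@(np.array([.6296,.1217,0])-p);print(a)
E
python3 -m crank '{"translation":[[0,0,-15],[0,0,-35],[0,0,-35],[0,0,-25],[0,0,0]],"roll":[0,0,0,0,0],"fingers":[0,0,0,0,0]}'
```

```text
[ 68.  67.  66.  65.  64.  65.  64.  65.  64.  61.  54.  83. 183. 201.
 197. 196. 195. 195. 196. 195.]
centre x 0.0004235606975785608 y 0.00027775499794532605
[ 0.68309825 -0.01256156] 0.026123821260636736 1.0 tool [ 1.08233791e-04 -9.20267581e-05 -8.96227934e-03]
[ 0.01158298 -0.14416993  0.00295895]
clock: 10.8
position: [0.6856, -0.0129, 0.1173]
ee_rot: [0.002, 0.974, 0.227, 0.004]
contact_force: [1.3, 0.4, -1.6]
width: 0.051
gripper_force: 42.2
```

```bash
python3 -c "
from h import *
go(.6293,.1216,.060)"
```

```text
yaw 26.29 pos [ 0.6856 -0.0129  0.1173] ROLL 0.0 SHIFT [   9.1 -145.6   57.3] t 10.8 F [ 1.3  0.4 -1.6] w 0.051
```

```bash
python3 -m crank '{"translation":[[3,-48,0],[3,-48,0],[2,-46,5],[1,-3,20],[0,0,20],[0,0,10],[0,0,0],[0,0,0]],"roll":[0,0,0,0,0,0,0,0],"fingers":[0,0,0,0,0,0,0,0]}'
python3 -c "
from h import *
go(.6293,.1216,.041)"
```

```text
clock: 11.6
position: [0.6267, 0.121, 0.057]
ee_rot: [0.0, 0.974, 0.227, -0.0]
contact_force: [-0.5, 0.6, -1.0]
width: 0.0511
gripper_force: 42.3
yaw 26.25 pos [0.6267 0.121  0.057 ] ROLL 0.0 SHIFT [ 2.6  0.6 16. ] t 11.6 F [-0.5  0.6 -1. ] w 0.0511
```

```bash
python3 -m crank '{"translation":[[2.6,0.6,6],[0,0,6],[0,0,0],[0,0,0]],"roll":[0,0,0,0],"fingers":[0,0,0,0]}'
python3 -c "
from h import *
go(.6293,.1216,.041)"
```

```text
clock: 12.0
position: [0.629, 0.1218, 0.0452]
ee_rot: [0.0, 0.974, 0.227, -0.0]
contact_force: [0.4, 0.6, -1.1]
width: 0.0508
gripper_force: 42.3
yaw 26.27 pos [0.629  0.1218 0.0452] ROLL 0.0 SHIFT [0.1 0.3 4.2] t 12.0 F [ 0.4  0.6 -1.1] w 0.0508
```

```bash
python3 -m crank '{"translation":[[0,0,2],[0,0,2],[0,0,0.5],[0,0,0],[0,0,0],[0,0,0],[0,0,-10],[0,0,-30]],"roll":[0,0,0,0,0,0,0,0],"fingers":[0,0,0,0.7,1,1,1,1]}'
python3 -m crank '{"translation":[[0,0,-40],[0,0,-40],[0,0,-15],[0,0,0],[0,0,0],[0,0,0]],"roll":[0,0,0,0,0,0],"fingers":[1,1,1,1,1,1]}' >/dev/null
python3 - <<'E'
from h import *
c=cam("wrist");im=get_image("wrist");cv2.imwrite("pics/w8.png",im)
p,T,s=pose();np.savez("w8.npz",K=c[0],R=c[1],t=c[2],p=p,T=T)
e=proj([.6295,.1217,.05],c).astype(int);print(e)
cv2.imwrite("pics/w8c.png",cv2.resize(im[e[1]-90:e[1]+90,e[0]-100:e[0]+100],None,fx=3,fy=3))
go(.578,-.317,.18)
E
```

```text
clock: 12.8
position: [0.6268, 0.1217, 0.0788]
ee_rot: [-0.0, 0.974, 0.227, -0.003]
contact_force: [-0.3, 0.9, -0.3]
width: 0.0855
gripper_force: 0.0
[318 223]
yaw 26.29 pos [0.628  0.1219 0.1739] ROLL 0.0 SHIFT [-239.1  371.4   -6.1] t 13.45 F [-0.4  0.2  0.2] w 0.0852
```

View pics/w8c.png

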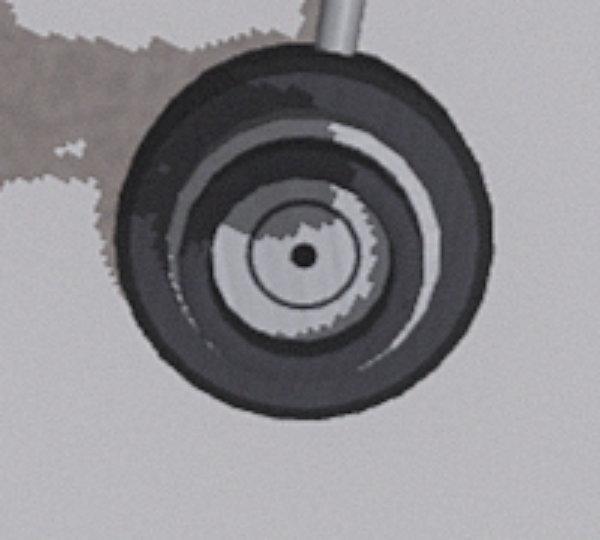

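Ring sits concentric on the disc (dot at crop (303,255), ring sides at 180 and 420), with the offset within about 1 mm. Next is the puck.

```bash
python3 -m crank '{"translation":[[-26,41,0],[-26,41,0],[-26,41,0],[-26,41,-3],[-26,41,-3],[-26,41,0],[-26,41,0],[-26,41,0]],"roll":[0,0,0,0,0,0,0,0],"fingers":[1,1,1,1,1,1,1,1]}' >/dev/null
python3 -m crank '{"translation":[[-26,41,0],[-5,2,0],[0,0,0],[0,0,0]],"roll":[0,0,0,0],"fingers":[1,1,1,1]}' >/dev/null
python3 - <<'E'
from h import *
c=cam("wrist");im=get_image("wrist");cv2.imwrite("pics/w9.png",im)
p,T,s=pose();np.savez("w9.npz",K=c[0],R=c[1],t=c[2],p=p,T=T)
print(proj([.578,-.317,.0],c),proj([.578,-.317,.03],c))
go(.578,-.317,.18)
E
```

```text
[319.52026324 205.6772857 ] [319.60157444 216.30087039]
yaw 26.35 pos [ 0.5791 -0.3149  0.1811] ROLL 0.0 SHIFT [-1.9  1.4  1.1] t 14.7 F [ 1.  -0.2 -0.2] w 0.0851
```

View pics/w9.png

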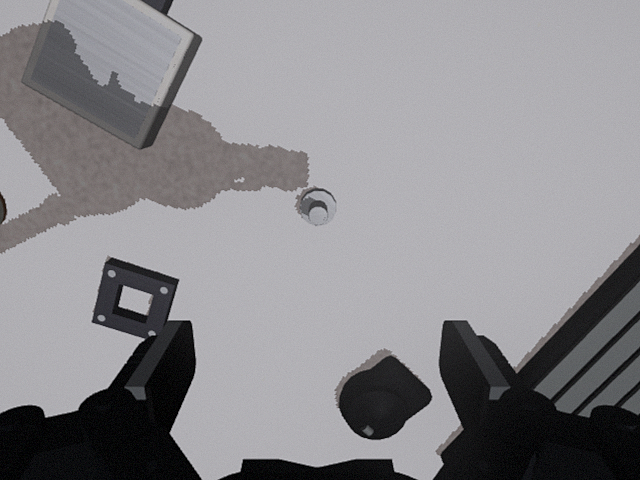

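Puck foot is at about (317,206) with the knob top at about (318,215). The frame is at (135,300).

```bash
python3 - <<'E'
from h import *
d=np.load("w9.npz");c=(d["K"],d["R"],d["t"])
im=cv2.imread("pics/w9.png");g=cv2.cvtColor(im,cv2.COLOR_BGR2GRAY)
for r in range(196,232,2): print(r,' '.join(f"{v:3d}" for v in g[r,294:342:2]))
a=ray((318,215),.03,c);print(a);go(a[0],a[1],.016)
E
```

```text
196 180 147 106 109 103  73 166 137 169 164 161 164 165 159 157 167 174 168 171  78 183 173 182 176
198 182 102 109 121  66 134 124 108  87 114 169 164 166 164 161 166 170 171 175 141 145 181 176 174
200 179 190 115 111  88 109  95 100  97  96  90 106 111 112 166 168 162 172 170 178  86 175 175 177
202 182 152 119 100  97  92  97  99 100  73  63  66  61  62  65 120 169 163 167 172 172 150 178 174
204 185 113 121 114  93 100 100  98  77  66  67  62  68  68  69  62 164 165 169 169 178 168 179 177
206 142 120 123  97  95  91  99  91  63  63  58  86  87  85  54  71  88 174 166 166 170 167 177 178
208 179 156 121  84  94  97 100  88  50 123 164 164 172 177 160  90  63 171 164 167 163 167 176 180
210 180 168 125 128  96  97  90  79 113 168 167 164 165 165 168 175  78 168 168 170 165 162 177 181
212 175 181 115 133  90  93  96  83 162 161 157 163 163 165 168 171 141 151 164 166 168 176 178 171
214 178 180 172 137 160 147  90  98 170 160 166 163 163 163 168 168 167 146 162 158 171 178 178 177
216 180 176 183 185 132 162 161 119 167 157 158 158 158 165 166 168 166 149 163 161 175 180 176 177
218 174 175 176 180 166 152 152 122 161 159 158 159 163 161 165 155 161 168 161 164 179 178 174 181
220 179 174 180 180 181 178 156 159 137 155 156 162 162 162 166 155 143 163 161 174 179 176 176 180
222 178 177 180 176 177 178 177 159 155 152 155 163 156 163 163 159 157 167 179 179 177 175 180 173
224 174 180 176 183 175 178 179 175 176 159 140 137 157 132 149 163 172 180 180 180 177 178 182 176
226 178 177 173 178 180 177 176 176 177 180 181 171 174 176 180 179 179 174 179 178 177 179 175 175
228 179 179 177 175 175 180 176 174 180 179 177 178 177 178 180 178 179 176 179 177 177 176 182 178
230 174 177 180 178 178 177 175 177 181 176 178 177 179 175 176 176 180 179 179 178 177 177 180 179
[ 0.57835672 -0.31555112  0.03      ]
yaw 26.35 pos [ 0.5791 -0.3149  0.1811] ROLL 0.0 SHIFT [ -1.    0.3 165.1] t 14.7 F [ 1.  -0.2 -0.2] w 0.0851
```

```bash
python3 -m crank '{"translation":[[-0.5,0.3,45],[0,0,45],[0,0,30],[0,0,15],[0,0,0],[0,0,0]],"roll":[0,0,0,0,0,0],"fingers":[1,1,1,1,1,1]}' >/dev/null
python3 -c "
from h import *
go(.5788,-.3152,.016)"
```

```text
yaw 26.39 pos [ 0.5796 -0.3158  0.0473] ROLL 0.0 SHIFT [-0.4 -0.9 31.3] t 15.3 F [ 0.6 -1.1  0.6] w 0.0855
```

```bash
python3 -m crank '{"translation":[[0,-0.5,20],[0,0,11],[0,0,0],[0,0,0],[0,0,0],[0,0,0],[0,0,0],[0,0,0]],"roll":[0,0,0,0,0,0,0,0],"fingers":[1,0.6,0.3,0,0,0,0,0]}' 35
python3 -c "
from h import *
go(.5788,-.3152,.016)"
```

```text
clock: 16.1
position: [0.5791, -0.3169, 0.0168]
ee_rot: [0.001, 0.974, 0.227, 0.001]
contact_force: [-0.6, 0.9, 5.5]
width: 0.0122
gripper_force: 34.2
yaw 26.28 pos [ 0.5791 -0.3169  0.0168] ROLL 0.0 SHIFT [ 0.4 -1.7  0.8] t 16.1 F [-0.6  0.9  5.5] w 0.0122
```

```bash
python3 -m crank '{"translation":[[0,0,-10],[0,0,-30],[0,0,-40],[0,0,-40],[0,0,0]],"roll":[0,0,0,0,0],"fingers":[0,0,0,0,0]}'
python3 - <<'E'
from h import *
c=cam("wrist");im=get_image("wrist");cv2.imwrite("pics/w10.png",im)
p,T,s=pose();np.savez("w10.npz",K=c[0],R=c[1],t=c[2],p=p,T=T)
print(proj(p+[0,0,.0132],c));cv2.imwrite("pics/w10c.png",cv2.resize(im[250:430,220:420],None,fx=3,fy=3))
go(.6293,.1219,.09)
E
```

```text
clock: 16.6
position: [0.582, -0.3188, 0.1429]
ee_rot: [0.005, 0.974, 0.227, 0.004]
contact_force: [-0.0, -1.4, -0.3]
width: 0.0121
gripper_force: 34.2
[312.84218297 338.63719765]
yaw 26.29 pos [ 0.5804 -0.3177  0.1398] ROLL 0.0 SHIFT [ 238.6 -372.5   49.8] t 16.65 F [ 0.6 -0.1 -0.4] w 0.0118
```

View pics/w10c.png

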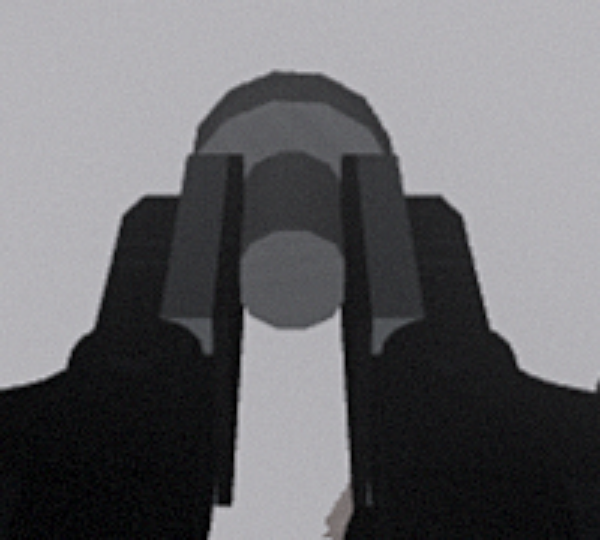

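Knob is gripped upright, its top centre at crop (291,280), which is about 1.6 mm toward tool −x.

```bash
python3 -m crank '{"translation":[[26,-41,0],[26,-41,0],[26,-41,0],[26,-41,0],[26,-41,0],[26,-41,0],[26,-41,0],[26,-41,0]],"roll":[0,0,0,0,0,0,0,0],"fingers":[0,0,0,0,0,0,0,0]}' >/dev/null
python3 -m crank '{"translation":[[26,-41,5],[6,-4,20],[0,0,20],[0,0,0],[0,0,0],[0,0,0]],"roll":[0,0,0,0,0,0],"fingers":[0,0,0,0,0,0]}'
python3 - <<'E'
from h import *
go(.6307,.1226,.055)
E
```

```text
clock: 18.05
position: [0.629, 0.1237, 0.0913]
ee_rot: [0.0, 0.974, 0.227, 0.0]
contact_force: [0.4, 0.1, -0.2]
width: 0.0122
gripper_force: 34.3
yaw 26.24 pos [0.629  0.1237 0.0913] ROLL 0.0 SHIFT [ 1.1  1.7 36.3] t 18.05 F [ 0.4  0.1 -0.2] w 0.0122
```

```bash
python3 -m crank '{"translation":[[1.1,1.7,10],[0,0,6],[0,0,0],[0,0,0]],"roll":[0,0,0,0],"fingers":[0,0,0,0]}'
python3 - <<'E'
from h import *
c=cam("wrist");im=get_image("wrist");cv2.imwrite("pics/w11.png",im)
cv2.imwrite("pics/w11c.png",cv2.resize(im[230:430,220:420],None,fx=3,fy=3))
go(.6307,.1226,.055)
E
```

```text
clock: 18.45
position: [0.6302, 0.1229, 0.0746]
ee_rot: [-0.0, 0.974, 0.227, -0.0]
contact_force: [-0.3, 0.2, -1.1]
width: 0.0118
gripper_force: 34.3
yaw 26.27 pos [0.6304 0.123  0.0748] ROLL 0.0 SHIFT [ 0.1  0.5 19.8] t 18.5 F [ 0.3 -0.6 -0.6] w 0.0123
```

View pics/w11c.png

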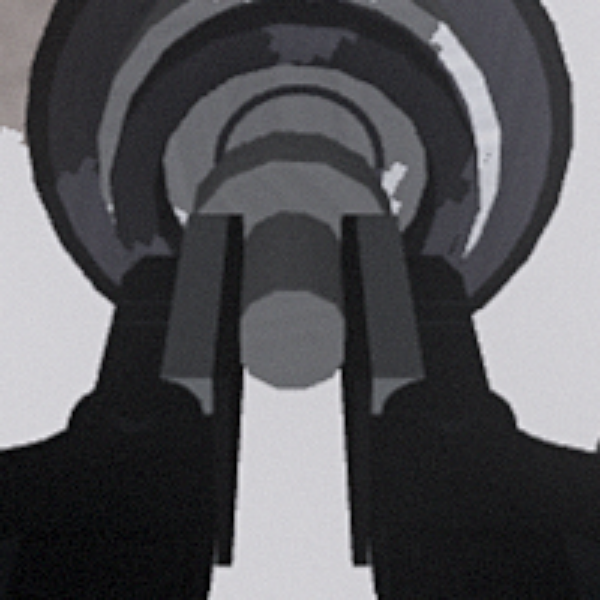

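Puck foot centre column is about 292 and the ring bore centre about 295, so it is aligned. Lower.

```bash
python3 -m crank '{"translation":[[0,0.5,8],[0,0,6],[0,0,3],[0,0,2],[0,0,1],[0,0,0],[0,0,0]],"roll":[0,0,0,0,0,0,0],"fingers":[0,0,0,0,0,0,0]}'

```

```text
clock: 19.2
position: [0.6308, 0.1227, 0.0549]
ee_rot: [0.0, 0.974, 0.227, 0.0]
contact_force: [-0.0, -0.7, -0.4]
width: 0.0117
gripper_force: 34.3
```

```bash
python3 -m crank '{"translation":[[0,0,0.7],[0,0,0],[0,0,0],[0,0,0],[0,0,-10],[0,0,-40],[0,0,-40],[0,0,-35]],"roll":[0,0,0,0,0,0,0,0],"fingers":[0,0,0.35,0.5,0.5,1,1,1]}'
python3 -m crank '{"translation":[[0,0,0],[0,0,0]],"roll":[0,0],"fingers":[1,1]}' >/dev/null
python3 - <<'E'
from h import *
c=cam("wrist");im=get_image("wrist");cv2.imwrite("pics/w12.png",im)
e=proj([.6295,.1217,.05],c).astype(int);print(e)
cv2.imwrite("pics/w12c.png",cv2.resize(im[e[1]-80:e[1]+80,e[0]-80:e[0]+80],None,fx=3.7,fy=3.7))
go(.47,-.2,.25)
E
```

```text
clock: 20.0
position: [0.631, 0.1227, 0.1816]
ee_rot: [0.0, 0.974, 0.227, 0.001]
contact_force: [1.8, 0.2, 0.3]
width: 0.0833
gripper_force: 0.0
[317 225]
yaw 26.29 pos [0.6301 0.1226 0.179 ] ROLL 0.0 SHIFT [-286.4  218.4  -71. ] t 20.25 F [-0.  -0.5 -0.7] w 0.0853
```

View pics/w12c.png

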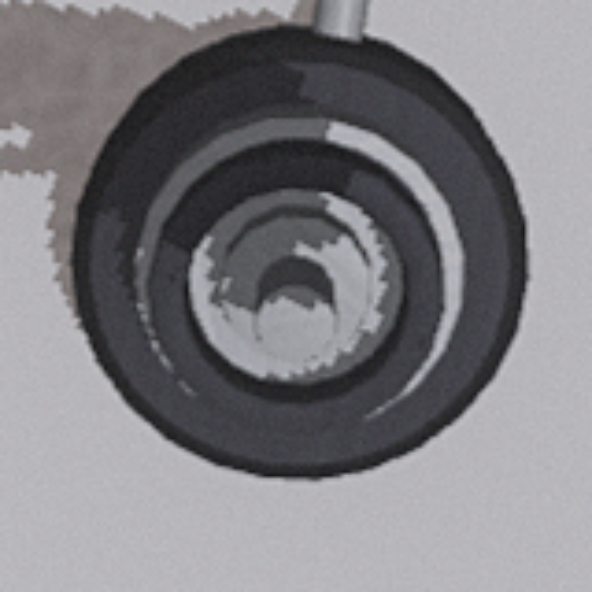

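Puck stands upright inside the ring, its knob at crop (295,320). From here I measure the squares by contours, with the camera straight above them so no walls show.

```bash
cat >> h.py <<'E'
def square(mask,z,c,near,lim=60):
    n,lab,st,ce=cv2.connectedComponentsWithStats(mask.astype(np.uint8))
    e=proj([*near,z],c);out=None
    for i in range(1,n):
        if st[i,4]>300 and np.hypot(*(np.array([st[i,0]+st[i,2]/2,st[i,1]+st[i,3]/2])-e))<lim:
            k=max(cv2.findContours((lab==i).astype(np.uint8),cv2.RETR_EXTERNAL,cv2.CHAIN_APPROX_NONE)[0],key=len).reshape(-1,2)
            P=np.array([ray(q,z,c)[:2] for q in k],np.float32)*1000
            m,s,a=cv2.minAreaRect(P);print("comp",st[i],"centre",np.round(np.array(m)/1000,4),"size",np.round(s,1),"ang mod90",round(a%90,2))
E
python3 -c "
from h import *
go(.536,-.183,.18)"
```

```text
yaw 26.29 pos [0.6301 0.1226 0.179 ] ROLL 0.0 SHIFT [-219.7  232.4   -1. ] t 20.25 F [-0.  -0.5 -0.7] w 0.0853
```

```bash
python3 -m crank '{"translation":[[-34,36,0],[-34,36,0],[-34,36,0],[-34,36,0],[-34,36,0],[-34,36,0],[-15,16,0],[0,0,0]],"roll":[0,0,0,0,0,0,0,0],"fingers":[1,1,1,1,1,1,1,1]}' >/dev/null
python3 -m crank '{"translation":[[0,0,0],[0,0,0]],"roll":[0,0],"fingers":[1,1]}' >/dev/null
python3 - <<'E'
from h import *
c=cam("wrist");im=get_image("wrist");cv2.imwrite("pics/w13.png",im)
p,T,s=pose();np.savez("w13.npz",K=c[0],R=c[1],t=c[2],p=p,T=T)
e=proj([.61,-.146,.024],c);print(e)
g=cv2.GaussianBlur(cv2.cvtColor(im,cv2.COLOR_BGR2GRAY),(3,3),0)
r=int(e[1]);print(g[r,0:640:8]);print(g[0:300:6,int(e[0])])
print(im[r,int(e[0])],im[r,20],im[r,620])
go(.367,-.254,.18)
E
```

```text
[319.50556725  94.09842278]
[119 112 108 111 114 112 116 115 115 112 122 112 118 118 113 122 149 175
 175 176 178 177 176 178 178 177 177 177 177 178 124 176 167 171 168 169
 168 168 169 169 174 172 175 174 178 177 178 177 178 180 180 178 179 178
 177 179 178 179 179 179 179 178 177 177 177 178 178 179 177 178 177 175
 176 177 176 176 176 176 175 174]
[176 171 176 175 170 172 173 171 175 175 173 172 173 170 174 173 169 171
 170 172 172 176 169 167 167 167 172 147 115 179 178 178 179 180 180 180
 180 179 179 179 178 180 179 179 179 178 178 179 178 157]
[180 173 173] [101 103 111] [179 174 175]
yaw 26.38 pos [ 0.537  -0.1808  0.1785] ROLL 0.0 SHIFT [-184.8   -9.9   -1.5] t 21.3 F [ 0.1  0.3 -0.1] w 0.0854
```

```bash
cat >> h.py <<'E'
def segs(im,z,c,near,rad,minlen):
    g=cv2.cvtColor(im,cv2.COLOR_BGR2GRAY);L=cv2.createLineSegmentDetector().detect(g)[0].reshape(-1,4)
    for l in L:
        A,B=ray(l[:2],z,c)[:2],ray(l[2:],z,c)[:2];d=(B-A);n=np.hypot(*d)
        if n*1000>minlen and max(np.hypot(*(A-near)),np.hypot(*(B-near)))<rad:
            a=np.degrees(np.arctan2(d[1],d[0]))%180;u=np.array([-d[1],d[0]])/n;off=u@((A+B)/2-near)
            if a>=0: print(l.round(0),"len",round(n*1000,1),"ang",a.round(2),"mod90",(a%90).round(2),"off mm",(off*1000).round(1),"normal",u.round(2))
E
python3 - <<'E'
from h import *
d=np.load("w13.npz");c=(d["K"],d["R"],d["t"])
segs(cv2.imread("pics/w13.png"),.024,c,np.array([.61,-.146]),.08,15)
E
```

```text
[360.  -0. 390.  20.] len 22.3 ang 85.47 mod90 85.47 off mm 60.2 normal [ 1.   -0.08]
[389.  21. 375.  44.] len 15.6 ang 174.85 mod90 84.85 off mm 14.5 normal [-0.09 -1.  ]
[384.  53. 335.  19.] len 37.4 ang 84.6 mod90 84.6 off mm -43.0 normal [-1.    0.09]
[268. 137. 311. 162.] len 33.4 ang 85.2 mod90 85.2 off mm -41.4 normal [ 1.   -0.08]
[338. 182. 310. 164.] len 23.3 ang 83.26 mod90 83.26 off mm 42.0 normal [-0.99  0.12]
[320. 168. 339. 179.] len 16.1 ang 85.27 mod90 85.27 off mm -41.4 normal [ 1.   -0.08]
[242.  86. 254.  56.] len 20.4 ang 0.31 mod90 0.31 off mm 48.0 normal [-0.01  1.  ]
[295.   0. 235. 114.] len 79.6 ang 175.03 mod90 85.03 off mm -41.8 normal [-0.09 -1.  ]
[257.  57. 271.  23.] len 21.5 ang 0.11 mod90 0.11 off mm 46.0 normal [-0.  1.]
[228. 111. 238.  86.] len 17.5 ang 0.26 mod90 0.26 off mm 50.0 normal [-0.  1.]
[281. 147. 234. 118.] len 36.2 ang 85.19 mod90 85.19 off mm 42.9 normal [-1.    0.08]
[236. 116. 268. 136.] len 24.6 ang 84.98 mod90 84.98 off mm -41.2 normal [ 1.   -0.09]
[340. 179. 408.  72.] len 82.2 ang 174.94 mod90 84.94 off mm -41.9 normal [0.09 1.  ]
[411.  73. 343. 180.] len 82.3 ang 175.02 mod90 85.02 off mm 43.7 normal [-0.09 -1.  ]
[377.  46. 410.  69.] len 26.1 ang 84.96 mod90 84.96 off mm 43.9 normal [ 1.   -0.09]
[310.   0. 331.  14.] len 15.2 ang 85.29 mod90 85.29 off mm 44.0 normal [ 1.   -0.08]
[408.  70. 383.  53.] len 20.2 ang 84.77 mod90 84.77 off mm -42.4 normal [-1.    0.09]
[327.  15. 305.  -0.] len 16.2 ang 84.89 mod90 84.89 off mm -42.3 normal [-1.    0.09]
```

```bash
python3 -m crank '{"translation":[[-46,-2.5,0],[-46,-2.5,0],[-46,-2.5,0],[-45,-2.5,0],[-2,0,0],[0,0,0],[0,0,0]],"roll":[0,0,0,0,0,0,0],"fingers":[1,1,1,1,1,1,1]}' >/dev/null
python3 - <<'E'
from h import *
c=cam("wrist");im=get_image("wrist");cv2.imwrite("pics/w14.png",im)
p,T,s=pose();np.savez("w14.npz",K=c[0],R=c[1],t=c[2],p=p,T=T)
g=cv2.GaussianBlur(cv2.cvtColor(im,cv2.COLOR_BGR2GRAY),(3,3),0)
square(g<90,.012,c,[.441,-.217]);segs(im,.012,c,np.array([.441,-.217]),.05,18)
go(.441,-.217,.18)
E
```

```text
comp [ 263   36  103  109 5004] centre [ 0.4409 -0.2158] size [55.6 56. ] ang mod90 6.12
[337.  80. 304.  66.] len 24.2 ang 94.91 mod90 4.91 off mm -13.4 normal [-1.   -0.09]
[290. 105. 323. 118.] len 24.9 ang 95.81 mod90 5.81 off mm -13.3 normal [0.99 0.1 ]
[336. 145. 259. 117.] len 57.4 ang 96.11 mod90 6.11 off mm 28.1 normal [-0.99 -0.11]
[301.  67. 289. 103.] len 25.0 ang 6.4 mod90 6.4 off mm -14.4 normal [ 0.11 -0.99]
[367.  66. 337. 145.] len 55.8 ang 6.12 mod90 6.12 off mm 27.0 normal [ 0.11 -0.99]
[289.  35. 366.  66.] len 55.0 ang 96.18 mod90 6.18 off mm 28.2 normal [0.99 0.11]
[326. 116. 338.  81.] len 24.0 ang 6.18 mod90 6.18 off mm -12.4 normal [-0.11  0.99]
[260. 115. 286.  34.] len 54.9 ang 6.01 mod90 6.01 off mm 30.7 normal [-0.1   0.99]
yaw 26.4 pos [ 0.3682 -0.2547  0.1792] ROLL 0.0 SHIFT [82.  -1.4 -0.8] t 22.05 F [-0.2  0.4 -0.2] w 0.0855
```

```bash
python3 -m crank '{"translation":[[0,0,0],[0,0,0],[0,0,0],[0,0,0]],"roll":[0.145,0.145,0.0626,0],"fingers":[1,1,1,1]}' >/dev/null
python3 -c "
from h import *
go(.441,-.2155,.04,6.1);print(manip.get_state()['qpos'])"
```

```text
yaw 6.23 pos [ 0.368  -0.2546  0.179 ] ROLL 0.0022 SHIFT [ 76.7 -31.2 139. ] t 22.45 F [-0.5 -0.4  0.9] w 0.0855
[-7.61308612e-01  1.22518522e-01  1.84474202e+00  3.79282990e-04
  1.17428346e+00  7.00635187e-01]
```

```bash
python3 -m crank '{"translation":[[38,-16,0],[38,-15,10],[1,0,45],[0,0,45],[0,0,30],[0,0,9],[0,0,0],[0,0,0]],"roll":[0.002,0,0,0,0,0,0,0],"fingers":[1,1,1,1,1,1,1,1]}' >/dev/null
python3 -c "
from h import *
go(.441,-.2155,.003,6.1)"
```

```text
yaw 6.02 pos [ 0.4414 -0.2169  0.0412] ROLL -0.0013 SHIFT [-0.2 -1.5 38.2] t 23.25 F [0.3 0.9 0.4] w 0.0855
```

```bash
python3 -m crank '{"translation":[[-0.5,-1.5,20],[0,0,12],[0,0,6],[0,0,0],[0,0,0],[0,0,0],[0,0,0],[0,0,0]],"roll":[0,0,0,0,0,0,0,0],"fingers":[1,1,1,0.6,0,0,0,0]}' 40
python3 - <<'E'
from h import *
c=cam("wrist");im=get_image("wrist");cv2.imwrite("pics/w15.png",im)
p,T,s=pose();np.savez("w15.npz",K=c[0],R=c[1],t=c[2],p=p,T=T)
go(.441,-.2155,.003,6.1)
segs(im,.012,c,p[:2],.05,12)
E
```

```text
clock: 24.05
position: [0.4402, -0.2156, 0.0036]
ee_rot: [0.001, 0.999, 0.052, 0.001]
contact_force: [-0.7, 0.1, 5.7]
width: 0.0545
gripper_force: 41.4
yaw 5.97 pos [ 0.4403 -0.2156  0.0037] ROLL -0.0022 SHIFT [ 0.7 -0.   0.7] t 24.1 F [-0.2 -0.3  5.9] w 0.0541
[391. 399. 244. 399.] len 55.9 ang 96.06 mod90 6.06 off mm 28.6 normal [-0.99 -0.11]
[237. 249. 393. 249.] len 52.7 ang 95.97 mod90 5.97 off mm 32.6 normal [0.99 0.1 ]
[392. 371. 391. 398.] len 12.4 ang 7.12 mod90 7.12 off mm 27.5 normal [ 0.12 -0.99]
[400. 261. 397. 304.] len 16.5 ang 6.14 mod90 6.14 off mm 28.0 normal [ 0.11 -0.99]
[280. 298. 281. 348.] len 20.3 ang 5.91 mod90 5.91 off mm -13.4 normal [ 0.1  -0.99]
[352. 348. 354. 298.] len 20.3 ang 6.1 mod90 6.1 off mm -12.7 normal [-0.11  0.99]
[283. 349. 351. 349.] len 24.7 ang 96.19 mod90 6.19 off mm -6.5 normal [0.99 0.11]
[352. 299. 281. 299.] len 25.0 ang 95.87 mod90 5.87 off mm -14.0 normal [-0.99 -0.1 ]
[236. 304. 234. 261.] len 16.6 ang 5.86 mod90 5.86 off mm 28.7 normal [-0.1   0.99]
[213. 323. 194. 365.] len 19.6 ang 160.53 mod90 70.53 off mm -35.8 normal [-0.33 -0.94]
[213. 362. 234. 309.] len 23.6 ang 163.98 mod90 73.98 off mm 31.3 normal [0.28 0.96]
[439. 364. 421. 323.] len 19.0 ang 31.16 mod90 31.16 off mm -35.2 normal [-0.52  0.86]
[400. 309. 421. 363.] len 23.9 ang 28.04 mod90 28.04 off mm 30.7 normal [ 0.47 -0.88]
[397. 261. 254. 261.] len 48.5 ang 95.94 mod90 5.94 off mm -28.1 normal [-0.99 -0.1 ]
[309. 292. 349. 295.] len 14.1 ang 90.76 mod90 0.76 off mm 16.1 normal [1.   0.01]
[278. 364. 276. 301.] len 26.2 ang 5.84 mod90 5.84 off mm 14.6 normal [-0.1   0.99]
[239. 308. 242. 357.] len 20.1 ang 5.67 mod90 5.67 off mm -27.9 normal [ 0.1 -1. ]
[356. 328. 355. 358.] len 12.6 ang 6.9 mod90 6.9 off mm 13.7 normal [ 0.12 -0.99]
[391. 359. 395. 309.] len 20.6 ang 5.86 mod90 5.86 off mm -27.1 normal [-0.1   0.99]
```

```bash
python3 -m crank '{"translation":[[0,0,-10],[0,0,-30],[0,0,-40],[0,0,-10],[0,0,0],[0,0,0]],"roll":[0,0,0,0.096,0.096,0],"fingers":[0,0,0,0,0,0]}' >/dev/null
python3 -c "
from h import *
go(.6107,-.146,.06,-5)"
```

```text
yaw -5.02 pos [ 0.4398 -0.2152  0.0937] ROLL -0.0003 SHIFT [164.3 -83.8  33.7] t 24.7 F [-0.4  0.1 -0.7] w 0.0546
```

```bash
python3 -m crank '{"translation":[[41,-21,0],[41,-21,0],[41,-21,0],[41,-21,8],[0,0,15],[0,0,10],[0,0,0],[0,0,0]],"roll":[0,0,0,0,0,0,0,0],"fingers":[0,0,0,0,0,0,0,0]}' >/dev/null
python3 -c "
from h import *
go(.6107,-.146,.028,-5)"
```

```text
yaw -5.04 pos [ 0.6089 -0.1459  0.059 ] ROLL -0.0007 SHIFT [ 1.8 -0.1 31. ] t 25.5 F [ 0.3 -0.3 -1.1] w 0.0545
```

```bash
python3 -m crank '{"translation":[[1.5,0,15],[0,0,10],[0,0,0],[0,0,0]],"roll":[0,0,0,0],"fingers":[0,0,0,0]}' >/dev/null
python3 -c "
from h import *
go(.6107,-.146,.028,-5)"
```

```text
yaw -5.05 pos [ 0.6111 -0.1458  0.0336] ROLL -0.0008 SHIFT [-0.3  0.2  5.6] t 25.9 F [-0.6  0.3 -0.1] w 0.0542
```

Lower, release, rise, and move the camera straight above the stand for a check.

```bash
python3 -m crank '{"translation":[[-0.3,0,3],[0,0,2],[0,0,1],[0,0,0],[0,0,0],[0,0,0],[0,0,0],[0,0,-10]],"roll":[0,0,0,0,0,0,0,0],"fingers":[0,0,0,0,0.7,1,1,1]}'
python3 -m crank '{"translation":[[0,0,-45],[0,0,-45],[-20,0,-40],[-45,0,-10],[-18,0,0],[0,0,0],[0,0,0],[0,0,0]],"roll":[0,0,0,0,0,0,0,0],"fingers":[1,1,1,1,1,1,1,1]}' >/dev/null
python3 - <<'E'
from h import *
c=cam("wrist");im=get_image("wrist");cv2.imwrite("pics/w16.png",im)
p,T,s=pose()
g=cv2.GaussianBlur(cv2.cvtColor(im,cv2.COLOR_BGR2GRAY),(3,3),0)
square(g<90,.036,c,[.6107,-.146]);print("stand");segs(im,.024,c,np.array([.6105,-.146]),.08,22)
a=np.radians(-5);go(.43-.083*np.cos(a),.06-.083*np.sin(a),.18)
E
```

```text
clock: 26.7
position: [0.6102, -0.1454, 0.0373]
ee_rot: [-0.0, 0.999, -0.044, -0.001]
contact_force: [-0.4, 0.1, -0.4]
width: 0.0849
gripper_force: 0.0
comp [ 270   45   92   93 6010] centre [ 0.6118 -0.1449] size [56.2 55. ] ang mod90 84.93
stand
[295.  72. 296. 113.] len 25.8 ang 175.23 mod90 85.23 off mm -14.9 normal [-0.08 -1.  ]
[362.  44. 360. 137.] len 57.6 ang 175.0 mod90 85.0 off mm 28.4 normal [-0.09 -1.  ]
[297. 114. 332. 114.] len 23.4 ang 84.92 mod90 84.92 off mm -12.6 normal [ 1.   -0.09]
[272.  44. 362.  44.] len 57.3 ang 84.95 mod90 84.95 off mm 30.5 normal [ 1.   -0.09]
[383.  23. 254.  23.] len 80.8 ang 84.87 mod90 84.87 off mm -42.5 normal [-1.    0.09]
[358. 138. 272. 138.] len 58.6 ang 85.08 mod90 85.08 off mm 28.0 normal [-1.    0.09]
[270. 114. 270.  77.] len 23.5 ang 172.65 mod90 82.65 off mm 31.2 normal [0.13 0.99]
[251.  24. 257. 157.] len 82.7 ang 174.96 mod90 84.96 off mm -41.7 normal [-0.09 -1.  ]
[377. 161. 258. 161.] len 82.1 ang 84.94 mod90 84.94 off mm 43.7 normal [-1.    0.09]
[381. 102. 385.  26.] len 45.8 ang 174.72 mod90 84.72 off mm -41.9 normal [0.09 1.  ]
[337. 113. 338.  71.] len 26.5 ang 175.09 mod90 85.09 off mm -13.0 normal [0.09 1.  ]
[259. 158. 378. 158.] len 81.9 ang 84.92 mod90 84.92 off mm -41.5 normal [ 1.   -0.09]
[384. 103. 382. 143.] len 26.1 ang 175.34 mod90 85.34 off mm 43.7 normal [-0.08 -1.  ]
[387.  26. 385.  78.] len 31.0 ang 174.77 mod90 84.77 off mm 43.6 normal [-0.09 -1.  ]
[344.  21. 384.  21.] len 25.1 ang 85.13 mod90 85.13 off mm 43.4 normal [ 1.   -0.08]
[252.  21. 288.  21.] len 22.7 ang 85.19 mod90 85.19 off mm 43.6 normal [ 1.   -0.08]
yaw -5.02 pos [ 0.5297 -0.1387  0.1779] ROLL 0.0 SHIFT [-199.7 -189.2   -2.1] t 27.55 F [-0.2  0.1  0. ] w 0.0856
```

```bash
python3 -m crank '{"translation":[[-35,-33,0],[-35,-33,0],[-35,-33,0],[-35,-33,0],[-35,-33,0],[-25,-24,0],[0,0,0],[0,0,0]],"roll":[0,0,0,0,0,0,0,0],"fingers":[1,1,1,1,1,1,1,1]}' >/dev/null
python3 - <<'E'
from h import *
c=cam("wrist");im=get_image("wrist");cv2.imwrite("pics/w17.png",im)
p,T,s=pose();np.savez("w17.npz",K=c[0],R=c[1],t=c[2],p=p,T=T)
go(.43,.06,.18);segs(im,.008,c,np.array([.43,.06]),.05,20)
E
```

```text
yaw -4.98 pos [0.3474 0.0673 0.1783] ROLL 0.0 SHIFT [82.9  0.1 -1.7] t 28.4 F [ 0.6 -0.6  0.8] w 0.0856
[276. 102. 324. 133.] len 40.2 ang 52.81 mod90 52.81 off mm -22.2 normal [ 0.8 -0.6]
[306.  47. 275. 101.] len 40.9 ang 142.93 mod90 52.93 off mm -22.0 normal [-0.6 -0.8]
[310.  57. 347.  83.] len 30.3 ang 52.7 mod90 52.7 off mm 14.9 normal [ 0.8  -0.61]
[322. 123. 285.  99.] len 30.7 ang 52.87 mod90 52.87 off mm 17.2 normal [-0.8  0.6]
[348.  84. 324. 123.] len 31.0 ang 142.98 mod90 52.98 off mm 15.1 normal [-0.6 -0.8]
[285.  98. 308.  58.] len 31.0 ang 143.03 mod90 53.03 off mm 17.1 normal [0.6 0.8]
[307.  43. 360.  80.] len 43.3 ang 53.05 mod90 53.05 off mm 21.3 normal [ 0.8 -0.6]
[360.  82. 327. 135.] len 42.4 ang 142.98 mod90 52.98 off mm 21.5 normal [-0.6 -0.8]
[356.  80. 308.  47.] len 39.1 ang 52.87 mod90 52.87 off mm -19.6 normal [-0.8  0.6]
[326. 132. 357.  81.] len 40.2 ang 142.86 mod90 52.86 off mm -19.6 normal [0.6 0.8]
```

```bash
python3 -m crank '{"translation":[[0,0,0],[0,0,0],[0,0,0],[0,0,0],[0,0,0],[0,0,0]],"roll":[0.14,0.14,0.14,0.14,0,0],"fingers":[1,1,1,1,1,1]}' >/dev/null
python3 -c "
from h import *
go(.4297,.0616,.04,-37.05);print(manip.get_state()['qpos'])"
```

```text
yaw -37.03 pos [0.347  0.0667 0.178 ] ROLL 0.0003 SHIFT [ 69.1 -45.7 138. ] t 29.0 F [ 0.2  0.6 -1. ] w 0.0849
[-7.45262094e-03 -2.42112378e-02  2.00659922e+00 -3.32352296e-04
  1.15925225e+00  2.20979525e+00]
```

```bash
python3 -m crank '{"translation":[[35,-23,0],[34,-23,10],[0,0,45],[0,0,45],[0,0,28],[0,0,10],[0,0,0],[0,0,0]],"roll":[0,0,0,0,0,0,0,0],"fingers":[1,1,1,1,1,1,1,1]}' >/dev/null
python3 -c "
from h import *
go(.4297,.0616,.002,-37.05)"
```

```text
yaw -37.09 pos [0.4301 0.0623 0.041 ] ROLL -0.0006 SHIFT [ 0.1  0.8 39. ] t 29.8 F [ 0.7 -0.   0.2] w 0.0854
```

```bash
python3 -m crank '{"translation":[[0,0.5,20],[0,0,13],[0,0,6],[0,0,0],[0,0,0],[0,0,0],[0,0,0],[0,0,0]],"roll":[0,0,0,0,0,0,0,0],"fingers":[1,1,1,0.6,0,0,0,0]}' 30
python3 - <<'E'
from h import *
c=cam("wrist");im=get_image("wrist");cv2.imwrite("pics/w18.png",im)
p,T,s=pose();np.savez("w18.npz",K=c[0],R=c[1],t=c[2],p=p,T=T)
go(.4297,.0616,.002,-37.05)
segs(im,.008,c,p[:2],.035,12)
E
```

```text
clock: 30.6
position: [0.4293, 0.062, 0.0022]
ee_rot: [-0.0, 0.948, -0.318, 0.001]
contact_force: [-0.9, -0.2, 5.0]
width: 0.0427
gripper_force: 29.8
yaw -37.11 pos [0.4293 0.062  0.0022] ROLL -0.0011 SHIFT [0.6 0.1 0.2] t 30.65 F [-1.2  0.   4.7] w 0.0429
[257. 265. 377. 265.] len 41.7 ang 52.76 mod90 52.76 off mm 25.5 normal [ 0.8  -0.61]
[256. 278. 259. 357.] len 32.3 ang 141.87 mod90 51.87 off mm -22.2 normal [-0.62 -0.79]
[375. 356. 377. 279.] len 31.2 ang 143.76 mod90 53.76 off mm -21.0 normal [0.59 0.81]
[378. 276. 256. 275.] len 43.0 ang 52.54 mod90 52.54 off mm -21.5 normal [-0.79  0.61]
[273. 290. 361. 290.] len 31.0 ang 52.9 mod90 52.9 off mm 15.9 normal [ 0.8 -0.6]
[272. 326. 271. 292.] len 13.6 ang 142.71 mod90 52.71 off mm 16.8 normal [0.61 0.8 ]
[237. 355. 251. 306.] len 21.6 ang 125.08 mod90 35.08 off mm 25.9 normal [0.82 0.57]
[382. 306. 398. 358.] len 23.1 ang 160.65 mod90 70.65 off mm 24.8 normal [-0.33 -0.94]
[373. 380. 259. 380.] len 43.6 ang 52.73 mod90 52.73 off mm 22.2 normal [-0.8   0.61]
[276. 366. 357. 366.] len 30.8 ang 52.99 mod90 52.99 off mm -16.0 normal [ 0.8 -0.6]
```

```bash
python3 -m crank '{"translation":[[0,0,-10],[0,0,-30],[0,0,-40],[0,0,-20],[0,0,0],[0,0,0],[0,0,0],[0,0,0]],"roll":[0,0,0,-0.14,-0.14,-0.14,-0.1393,0],"fingers":[0,0,0,0,0,0,0,0]}' 
python3 -c "
from h import *
go(.611,-.1454,.07,-5.02)"
```

```text
clock: 31.45
position: [0.4285, 0.062, 0.102]
ee_rot: [0.0, 0.999, -0.044, 0.001]
contact_force: [-0.5, 0.5, -0.1]
width: 0.0428
gripper_force: 30.9
yaw -5.08 pos [0.4285 0.062  0.102 ] ROLL -0.001 SHIFT [200.  190.7  32. ] t 31.45 F [-0.5  0.5 -0.1] w 0.0428
```

```bash
python3 -m crank '{"translation":[[34,32,0],[34,32,0],[34,32,0],[34,32,0],[34,32,0],[30,30.7,0],[0,0,10],[0,0,0]],"roll":[0,0,0,0,0,0,0,0],"fingers":[0,0,0,0,0,0,0,0]}' >/dev/null
python3 -m crank '{"translation":[[0,0,15],[0,0,10],[0,0,0],[0,0,0]],"roll":[-0.001,0,0,0],"fingers":[0,0,0,0]}' >/dev/null
python3 -c "
from h import *
go(.611,-.1454,.0385,-5.02)"
```

```text
yaw -5.0 pos [ 0.6102 -0.1448  0.0663] ROLL 0.0004 SHIFT [ 0.8  0.6 27.8] t 32.65 F [0.  0.5 0.1] w 0.0427
```

```bash
python3 -m crank '{"translation":[[0.8,0.6,13],[0,0,9],[0,0,0],[0,0,0]],"roll":[0,0,0,0],"fingers":[0,0,0,0]}' >/dev/null
python3 -c "
from h import *
go(.611,-.1454,.0385,-5.02)"
```

```text
yaw -5.02 pos [ 0.6112 -0.1462  0.0436] ROLL 0.0 SHIFT [-0.3 -0.8  5.1] t 33.05 F [ 0.6 -0.3 -0.6] w 0.0426
```

```bash
python3 -m crank '{"translation":[[-0.2,-0.5,3],[0,0,1.5],[0,0,1],[0,0,0],[0,0,0],[0,0,0],[0,0,0],[0,0,-10]],"roll":[0,0,0,0,0,0,0,0],"fingers":[0,0,0,0,0.7,1,1,1]}'
python3 -m crank '{"translation":[[0,0,-45],[0,0,-45],[-20,0,-35],[-45,0,0],[-18,0,0],[0,0,0],[0,0,0],[0,0,0]],"roll":[0,0,0,0,0,0,0,0],"fingers":[1,1,1,1,1,1,1,1]}' >/dev/null
python3 - <<'E'
from h import *
c=cam("wrist");im=get_image("wrist");cv2.imwrite("pics/w19.png",im)
g=cv2.GaussianBlur(cv2.cvtColor(im,cv2.COLOR_BGR2GRAY),(3,3),0)
o=np.array([.611,-.146]);print("frame");segs(im,.036,c,o,.045,14);square(g<90,.036,c,o);print("mask");segs(im,.044,c,o,.034,12)
e=proj([.611,-.146,.044],c).astype(int);crop=cv2.resize(im[max(0,e[1]-90):e[1]+80,e[0]-90:e[0]+90],(540,510))
sd=get_image("side")[130:330,230:480];cv2.imwrite("pics/end.png",np.hstack([cv2.resize(crop,(400,400)),cv2.resize(sd,(400,400))]))
E
```

```text
clock: 33.85
position: [0.6103, -0.1454, 0.0477]
ee_rot: [-0.0, 0.999, -0.044, -0.001]
contact_force: [-0.5, -0.7, -0.7]
width: 0.0854
gripper_force: 0.0
frame
[363.  44. 360. 137.] len 54.5 ang 175.05 mod90 85.05 off mm 27.3 normal [-0.09 -1.  ]
[346. 139. 321. 140.] len 16.2 ang 87.14 mod90 87.14 off mm 27.8 normal [-1.    0.05]
[271.  43. 362.  43.] len 54.9 ang 84.96 mod90 84.96 off mm 29.1 normal [ 1.   -0.09]
[318. 138. 292. 140.] len 17.0 ang 87.81 mod90 87.81 off mm 26.9 normal [-1.    0.04]
[351. 126. 354.  57.] len 40.6 ang 174.25 mod90 84.25 off mm -21.6 normal [0.1  0.99]
[284. 129. 351. 129.] len 42.3 ang 84.82 mod90 84.82 off mm -20.9 normal [ 1.   -0.09]
[351.  54. 281.  53.] len 42.4 ang 84.34 mod90 84.34 off mm -23.6 normal [-1.   0.1]
[280.  56. 281. 128.] len 42.8 ang 174.83 mod90 84.83 off mm -23.0 normal [-0.09 -1.  ]
[269. 139. 267.  56.] len 49.8 ang 174.64 mod90 84.64 off mm 30.9 normal [0.09 1.  ]
[342. 120. 292. 120.] len 31.7 ang 84.88 mod90 84.88 off mm 15.2 normal [-1.    0.09]
[344.  64. 342. 118.] len 31.7 ang 174.75 mod90 84.75 off mm 15.8 normal [-0.0
[... 687 characters left out ...]
mal [ 1.   -0.09]
[351.  54. 281.  53.] len 41.2 ang 84.34 mod90 84.34 off mm -23.0 normal [-1.   0.1]
[280.  56. 281. 128.] len 41.5 ang 174.83 mod90 84.83 off mm -22.3 normal [-0.09 -1.  ]
[342. 120. 292. 120.] len 30.8 ang 84.88 mod90 84.88 off mm 14.8 normal [-1.    0.09]
[344.  64. 342. 118.] len 30.8 ang 174.75 mod90 84.75 off mm 15.4 normal [-0.09 -1.  ]
[290. 118. 289.  66.] len 30.1 ang 174.84 mod90 84.84 off mm 16.8 normal [0.09 1.  ]
[291.  63. 342.  63.] len 30.4 ang 84.85 mod90 84.85 off mm 17.4 normal [ 1.   -0.09]
[277.  92. 275.  63.] len 16.2 ang 178.61 mod90 88.61 off mm 24.2 normal [0.02 1.  ]
[277. 117. 275.  96.] len 12.5 ang 179.94 mod90 89.94 off mm 25.8 normal [0. 1.]
```

View pics/end.png

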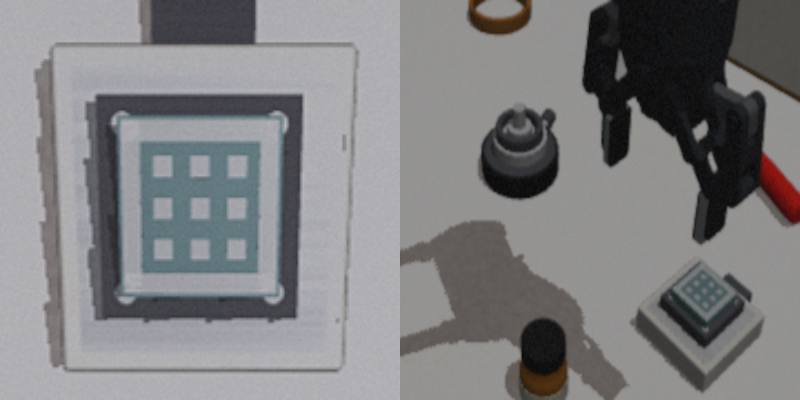

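The final view shows the glass centred and square on the frame, the frame on the stand (within about 1 mm), the stage stack upright and the jar standing. The robot is clear of everything, so I hand in.

```bash
python3 -c "
from rig import manip
print(manip.sign_off())"
```

```text
the job is handed in; nothing more can be done
None
```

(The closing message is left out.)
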